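Set the flow selector's dial to the scale line and enter it

TASK

On top of the white flow-selector module, push the upright post of the black dial round with a fingertip until the dial's white index mark lines up with the one long line of the scale ring around it, and take the finger off the dial. Then press the round key beside the dial right down and let it come back up. Push gently, without pinching, shoving or lifting anything, and leave the glassware and the other things on the bench and on the module where they stand.

Things in the scene. Friction and masses are not known exactly. Their poses are not given: they have to be found in the camera images.
- unit: white flow-selector module, 210 (its x) x 300 (its y) x 70 mm tall, about 3 kg, loose on rubber feet on the bench; origin at the centre of its underside, z up, flat top 70 mm above it. The dial's axis is at x 0, y +45 mm of this frame, the key at x -30, y -105 mm. Turned up to 0.35 rad either way.
- dial: black flat dial, 120 mm diameter, 14 mm thick, turns endlessly either way about its upright axis, stays where left (friction 0.08 N m, about 2 N at the post). Origin on the axis at its underside, 72 mm above the bench; its x points along the white index mark, z up. 42 mm from the axis on the -x side a steel post, 14 mm diameter, stands 30 mm up from the dial's top face.
- index (a point): the outer end of the dial's white index mark (a radial line 3.4 mm wide), 65 mm from the dial's axis, level with the dial's top face, 86 mm above the bench
- post_top (a point): centre of the top of the dial's steel post (14 mm diameter, 30 mm high), 42 mm from the dial's axis on the side away from the index mark, 116 mm above the bench
- target (a point): inner end of the long black line (3.4 mm wide, out to 94 mm from the axis) on the flat aluminium scale ring (190 mm diameter) around the dial; 65 mm from the dial's axis, 72 mm above the bench. The ring's other 35 lines are short and thin. The ring does not turn.
- key_top (a point): centre of the top of the round push key, 28 mm diameter, in a low black housing on the module's top, 150 mm to the -y side of the dial's axis; the key is pressed straight down
- key (a joint): travel of the key: 0 m up, 0.006 m right down; a spring of about 5 N at full travel brings it back
- vial: small closed amber glass vial, 26 mm diameter, 50 mm tall, standing loose on the module's top in the far corner on the key's side (in the module's frame about 75 mm along x, -120 mm along y); origin at its underside
- amber: tall amber glass bottle, 76 mm diameter, 150 mm tall, loose on the bench beside the module on the dial's side; origin at its underside
- clear: clear glass bottle with a screw cap, 70 mm diameter, 150 mm tall, loose on the bench beyond the module; origin at its underside
- spanner: steel spanner, 180 mm long, about 20 mm high, lying loose on the bench between the module and the robot; origin at its underside
- beaker: empty glass beaker, 70 mm diameter, 85 mm tall, loose on the bench beside the module on the key's side; origin at its underside
- rack: small white rack, 60 x 100 mm, 44 mm tall, with two rows of capped vials, loose on the bench beyond the module; origin at its underside
- mouse: black computer mouse, 100 x 60 x 30 mm, on the bench to the robot's right; origin at its underside

How it is judged:
On the way, in this order (a step that is already met when the one before it is completed fails the run):
1. the index mark lines up with the long line and the fingers are off the dial (horizontal distance between index and target below 0.0045 m and contact force between the fingers and dial below 0.3 N and angular speed of dial below 0.1 rad/s and value of joint key below 0.001 m), for 0.3 s.
2. the key is pressed right down with the dial so set (horizontal distance between index and target below 0.0045 m and value of joint key above 0.005 m), for 0.05 s.
At the end, for the whole second after the job is handed in: the outer end of the index mark is within 4.5 mm of the inner end of the long scale line (both 65 mm from the axis, so about 4 degrees), dial at rest, key back up, module within 15 mm of where it stood (horizontal distance between index and target below 0.0045 m and value of joint key below 0.001 m and angular speed of dial below 0.05 rad/s and distance of unit from where it was at the start of the episode below 0.015 m); the robot touches nothing.
It fails at once if the key is pressed before the dial is set (not (horizontal distance between index and target below 0.0045 m) and value of joint key above 0.003 m).
It fails at once if the dial or its post is pinched or pushed hard (over 25 N) (contact force between the fingers and dial above 25 N).
It fails at once if the module is shoved over 20 mm, lifted over 8 mm or tipped (distance of unit from where it was at the start of the episode above 0.02 m or height (world z) of unit above 0.008 m or angle between unit's own z axis and vertical above 0.1 rad).
It fails at once if a bystander is moved over 25 mm or tipped over (distance of any of vial, amber, clear, spanner, beaker, rack, mouse from where it was at the start of the episode above 0.025 m or angle between any of vial, amber, clear, spanner, beaker, rack, mouse's own z axis and vertical above 0.4 rad).
It also fails if it takes over 51 s, if anything falls off the work surface, if the arm or the gripper's body presses on something with over 40 N, if the wrist force passes 120 N, or if a joint passes its speed limit or range.

ROBOT

A 6-joint arm with a two-finger parallel gripper is mounted at the origin on the work surface. World frame = base frame: x ahead of the robot, y to its left, z up, the work surface at z = 0. Lengths are in m, angles in rad, forces in N, time in s.
With the tool pointing down it reaches from about 0.375 to 0.9 m from the base axis. Payload 3.1 kg.
Tool frame: the origin (TCP) lies between the finger pads; the fingertips stand 22 mm ahead of it and the grasp point (between the pads) lies 3 mm ahead of it; z points along the fingers, y is the line along which they close (so a half turn about z gives the same grasp; the last joint's range is limited). The gripper opens to 87 mm and grips with 3 to 60 N. Pads are 19 mm wide; open, the fingers measure 117 mm over their backs; the gripper's body (75 mm by 190 mm) begins 51 mm behind the grasp point.
Start: joints at [1.157, 0.527, 1.433, -0, 1.181, -0.178], TCP at [0.146, 0.608, 0.245] pointing down, gripper open.
Joint ranges: [-3.08, 3.08], [-0.75, 2.2], [0.22, 2.44], [-1.43, 4.57], [0, 2.65], [-2.85, 2.85]. Speed limits (rad/s): [2.79, 2.79, 3.14, 3.14, 3.14, 3.14].

INTERFACE

Orientations are given as a unit quaternion [x, y, z, w].
In Python, from rig import get_obs, camera, get_calibration, hand_in, cut_out gives the robot as it stands.
- The arm moves only by the shell command python3 -m inch 'ROWS' [OPENING] [FORCE]. ROWS is JSON, one flat list of numbers, 6 for each row, row after row: the shift along the tool's x, y, z scaled (see below), then the turn, a rotation vector about the tool's x, y, z scaled (see below). A call has 1 to 20 rows; each row is the pose to reach, as a shift and turn from the pose commanded when the call began, along the tool's axes at that moment; what a row does not reach only later rows make up. The controller multiplies each number of a shift by 0.08 m and each number of a turn by 90 degrees. A row lasts 1/12 s, in which the tool goes at most 41.7 mm and 7.16 degrees, less where a joint would pass 70% of its speed; a pose out of reach is approached as far as the arm can. A call with a number of a shift or a turn outside -1 to 1 is refused whole. A call with a gripper value outside its range is refused whole. OPENING is the finger opening in mm, from 0 to 87, set as the call begins (- or left out, the last holds). The fingers move at their own pace and stop on an object; FORCE is the grip in N (left out, the last holds). Time passes only in rows, so rows that repeat a pose let the fingers close. It gives the time, the measured TCP pose, the force, the opening and the grip force at its end, in the units of the state.
- get_obs(): the state, without advancing time (a new reading comes with each control period).
- camera(name): name is "side" or "top" or "wrist"; returns the picture (400x640x3 uint8, red, green, blue); there is no depth.
- get_calibration(name): a dict with "vertical_fov" (degrees; the focal length in pixels is half the picture's height over the tangent of half this angle, whatever the lens; pixels are square), "cx", "cy" (the principal point, pixels), "D" ([k1, k2, p1, p2, k3] as OpenCV has them; the pictures are not rectified), "T" (4x4, takes a point from camera to world coordinates). Camera axes: x right, y down, z forward; pixel columns grow to the right and rows downward; lengths in m; the calibration is good to about 2 mm. A picture is of the moment at which its call begins: read the wrist's pose just before it. get_calibration takes no time and is no camera call; for the wrist camera it gives the pose at the moment of the call.
- hand_in(): hands the job in; it is judged then, once.
Trained networks look in the newest picture that a camera, given by its name, has taken for a name from the list of things; names that differ only in an ending like _2 or _b are one class to them, and where a whole thing is asked for, a point or a joint stands for the part that bears it (a point fixed in the world has none). Each returns a list of dicts, best first, with "conf" (0 to 1); they miss things now and then, are a little off and sometimes report something else, mostly with a low value. They report only what shows in the picture. A call takes as long as a camera call.
- cut_out(camera, thing): "region" (400x640 bool, what is visible of it) and "bbox" ([left, top, right, bottom] in pixels, round what is visible of it).
The state is a dict: "time": time; "q": joint angles; "joint_velocities": joint speeds; "joint_torque": joint torques, N m; "position": TCP position; "tool_rot": TCP orientation; "ft_force": force on the tool from outside, world axes, zero at the start; "moment": the same for the moment, N m; "grip_width": finger opening in m; "grip_force": force on a finger pad.
Only numpy, scipy, OpenCV 4.12 (cv2) and the standard library are available. Lean on these libraries where they do the work, as an engineer would, in place of code of your own. Each camera call takes 0.05 s, during which the arm holds its last target. There are 200 camera calls.

## Working session

There is one attempt and no reset: what is moved stays moved. The work goes in short steps, Python scripts to look and compute and a shell command to move; the robot and the scene stay as the last step left them, time stands still between calls to the robot, and variables do not carry over. Pictures are saved under pics/ and viewed, at most 13 in all, crops included, and the job is handed in when it is done.

```bash
mkdir -p pics; ls; python3 - <<'E'
from rig import *
import cv2,numpy as np
for n in("top","side"):
    im=camera(n); cv2.imwrite(f"pics/{n}0.png",im[:,:,::-1])
    c=get_calibration(n); print(n,c)
o=get_obs();print(o["time"],o["position"],o["tool_rot"],o["ft_force"])
E
```

```text
pics
top {'vertical_fov': 53.206936751873926, 'cx': 321.2992656510675, 'cy': 199.7295687338769, 'D': array([-0.03315603,  0.        ,  0.        ,  0.        ,  0.        ]), 'T': array([[ 0.02476954, -0.98857853,  0.14865721,  0.46729403],
       [-0.99965569, -0.02578114, -0.0048815 , -0.0823179 ],
       [ 0.0086583 , -0.14848512, -0.98887674,  1.07648688],
       [ 0.        ,  0.        ,  0.        ,  1.        ]])}
side {'vertical_fov': 50.753880299915274, 'cx': 321.6087023619348, 'cy': 196.11272359220254, 'D': array([0.01653685, 0.        , 0.        , 0.        , 0.        ]), 'T': array([[-0.96863156, -0.19742839,  0.15091367,  0.43745384],
       [-0.24836606,  0.74910175, -0.61413425,  0.57154898],
       [ 0.00819784, -0.63235165, -0.7746381 ,  0.9533128 ],
       [ 0.        ,  0.        ,  0.        ,  1.        ]])}
0.1 [0.14571132 0.60713765 0.24366347] [ 1.17601195e-01  9.93060406e-01 -9.53253059e-04 -2.81661247e-04] [ 0.52100667  0.67585487 -0.37913949]
```

View pics/top0.png

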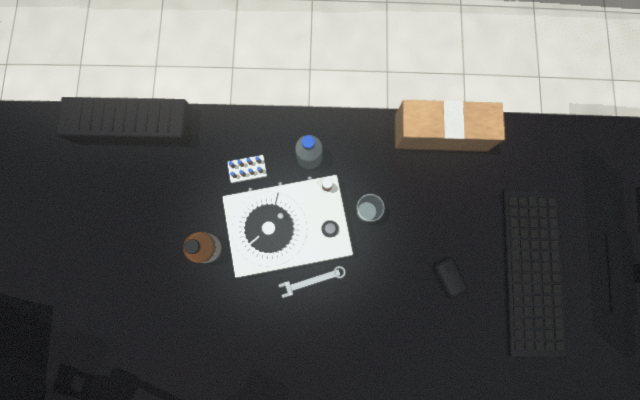

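View pics/side0.png

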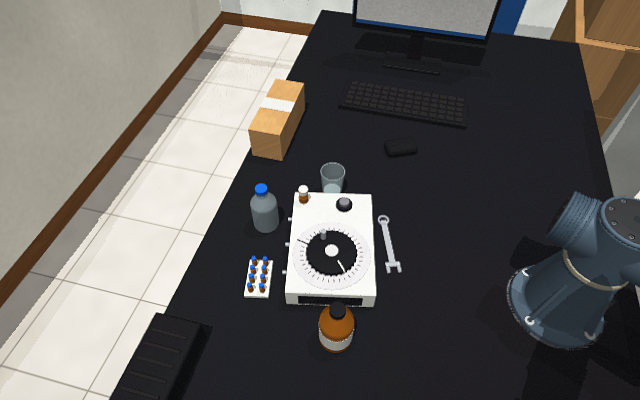

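The top view shows the dial centred near (268,228), the index mark toward (250,243), the post near (280,216), the long line near (277,198) and the key near (330,229). I'll enlarge both views to measure these.

```bash
python3 - <<'E'
import cv2,numpy as np
a=cv2.imread("pics/top0.png")[170:285,205:365]; b=cv2.imread("pics/side0.png")[180:310,270:400]
a=cv2.resize(a,None,fx=5,fy=5,interpolation=cv2.INTER_CUBIC);cv2.imwrite("pics/topc.png",a)
b=cv2.resize(b,None,fx=4.5,fy=4.5,interpolation=cv2.INTER_CUBIC);cv2.imwrite("pics/sidec.png",b)
E
```

```text
(no output)
```

View pics/topc.png

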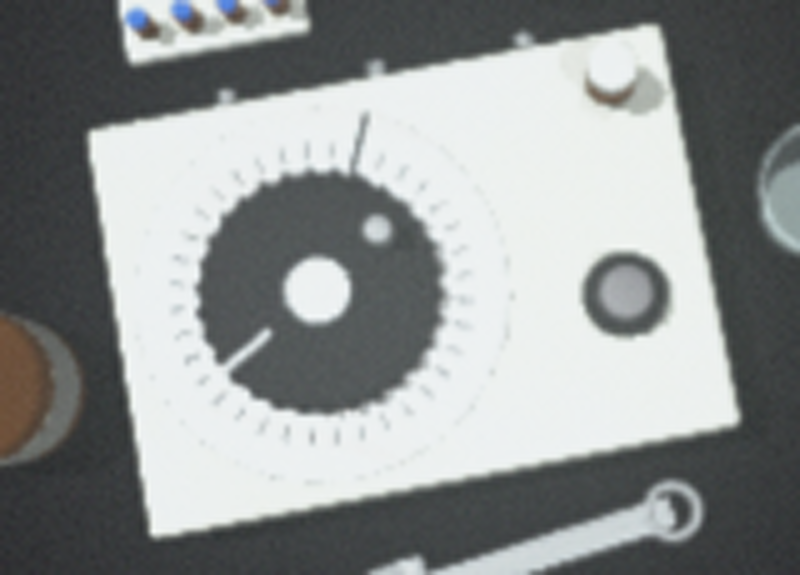

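View pics/sidec.png

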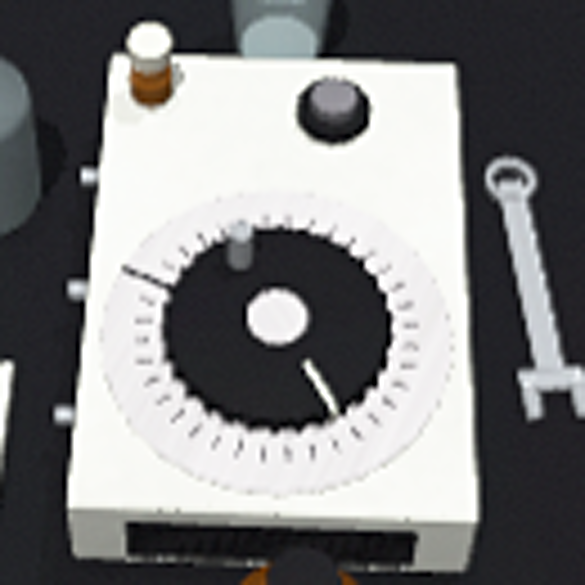

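The crops show the features clearly. In the top crop the long line runs (352,177)–(366,113), the index mark (270,331)–(228,374), the post top is at (377,229) and the key at (626,292). In the side crop the post top is at (239,231), the key at (335,97) and the line outer end at (124,268). Next I'll triangulate.

```bash
cat > h.py <<'E'
import cv2,numpy as np
from rig import *
def ray(n,p,c=None):
    c=c or get_calibration(n); f=200/np.tan(np.radians(c["vertical_fov"])/2)
    K=np.array([[f,0,c["cx"]],[0,f,c["cy"]],[0,0,1]])
    u=cv2.undistortPoints(np.array([[p]],float),K,np.array(c["D"]))[0,0]
    T=np.array(c["T"]); return T[:3,3],T[:3,:3]@[u[0],u[1],1]
def atz(n,p,z,c=None):
    o,d=ray(n,p,c); return o+d*(z-o[2])/d[2]
def tri(*rs):
    A=np.zeros((3,3));b=np.zeros(3)
    for o,d in rs:
        d=d/np.linalg.norm(d);P=np.eye(3)-np.outer(d,d);A+=P;b+=P@o
    x=np.linalg.solve(A,b)
    return x,max(np.linalg.norm(np.cross(x-o,d/np.linalg.norm(d))) for o,d in rs)
E
python3 - <<'E'
from h import *
np.set_printoptions(precision=4,suppress=True)
t=lambda x,y:((x+.5)/5-.5+205,(y+.5)/5-.5+170)
s=lambda x,y:((x+.5)/4.5-.5+270,(y+.5)/4.5-.5+180)
P=dict(lineout=((366,113),(124,268)),linein=((352,177),(170,289)),idx=((228,374),(337,414)),post=((377,229),(239,231)),key=((626,292),(335,97)),cap=((317,290),(278,317)),
c1=((88,130),(72,510)),c2=((660,25),(110,55)),c3=((740,425),(457,65)),c4=((150,537),(480,522)))
Z=dict(lineout=.072,linein=.072,idx=.086,post=.116,key=.09,cap=.09)
for k,(a,b) in P.items():
    x,e=tri(ray("top",t(*a)),ray("side",s(*b))); z=Z.get(k,.07)
    print(k,x,round(e,4),"top",atz("top",t(*a),z)[:2],"side",atz("side",s(*b),z)[:2])
E
```

```text
lineout [0.6338 0.0238 0.0743] 0.0007 top [0.6348 0.0241] side [0.6336 0.0223]
linein [0.6033 0.0299 0.0732] 0.0018 top [0.6017 0.0298] side [0.6053 0.0291]
idx [0.4999 0.0862 0.0807] 0.0005 top [0.5002 0.0854] side [0.4991 0.0891]
post [0.571  0.0118 0.1162] 0.0002 top [0.5708 0.0118] side [0.5712 0.0116]
key [ 0.5448 -0.1099  0.0918] 0.0005 top [ 0.5455 -0.11  ] side [ 0.5446 -0.1113]
cap [0.5421 0.0427 0.0902] 0.0005 top [0.5425 0.0428] side [0.5416 0.0426]
c1 [0.6209 0.1662 0.0674] 0.0022 top [0.6227 0.1658] side [0.6181 0.1674]
c2 [ 0.6857 -0.1251  0.0688] 0.0005 top [ 0.685 -0.125] side [ 0.6859 -0.1242]
c3 [ 0.4814 -0.1689  0.0714] 0.0004 top [ 0.4819 -0.169 ] side [ 0.4811 -0.1701]
c4 [0.4184 0.1225 0.0712] 0.001 top [0.4194 0.1228] side [0.4173 0.1218]
```

```bash
python3 -m inch '[-0.3,-0.24,0,0,0,0,-0.6,-0.48,0,0,0,0,-0.89,-0.71,0,0,0,0,-0.89,-0.71,0,0,0,0]' 0 5
for i in 1; do :; done
python3 -m inch '[-0.4,-0.32,0,0,0,0,-0.8,-0.64,0,0,0,0,-0.89,-0.71,0,0,0,0]'
```

```text
time: 0.43
position: [0.2039, 0.5317, 0.2438]
tool_rot: [0.119, 0.993, -0.002, 0.0]
ft_force: [0.6, 0.0, -0.5]
grip_width: 0.0679
grip_force: 0.0
time: 0.68
position: [0.2597, 0.4604, 0.2441]
tool_rot: [0.119, 0.993, -0.002, 0.0]
ft_force: [-0.3, -0.2, 0.1]
grip_width: 0.0483
grip_force: 0.0
```

```bash
python3 -m inch '[-0.4,-0.32,0,0,0,0,-0.8,-0.64,0,0,0,0,-0.89,-0.71,0,0,0,0]' >/dev/null
python3 -m inch '[-0.4,-0.32,0,0,0,0,-0.8,-0.64,0,0,0,0,-0.89,-0.71,0,0,0,0]' >/dev/null
python3 -m inch '[-0.4,-0.32,0,0,0,0,-0.8,-0.64,0,0,0,0,-0.89,-0.71,0,0,0,0]'
python3 -m inch '[-0.4,-0.32,0,0,0,0,-0.8,-0.64,0,0,0,0,-0.89,-0.71,0,0,0,0]'
python3 -m inch '[-0.4,-0.32,0,0,0,0,-0.8,-0.64,0,0,0,0,-0.89,-0.71,0,0,0,0]'
python3 -m inch '[0,0,0,0,0,-0.08,0,0,0,0,0,-0.16,0,0,0,0,0,-0.24,0,0,0,0,0,-0.32,0,0,0,0,0,-0.4,0,0,0,0,0,-0.48,0,0,0,0,0,-0.56,0,0,0,0,0,-0.628,0,0,0,0,0,-0.628]'
python3 - <<'E'
from h import *
print(get_obs()["q"], get_obs()["position"])
cv2.imwrite("pics/w1.png",camera("wrist")[:,:,::-1])
E
```

```text
time: 1.43
position: [0.4294, 0.2459, 0.2447]
tool_rot: [0.119, 0.993, -0.0, 0.002]
ft_force: [0.0, 0.3, 0.1]
grip_width: 0.0008
grip_force: 0.0
time: 1.68
position: [0.4858, 0.1739, 0.2448]
tool_rot: [0.119, 0.993, -0.0, 0.002]
ft_force: [0.2, -0.1, 0.4]
grip_width: 0.0003
grip_force: 0.0
time: 1.93
position: [0.542, 0.1018, 0.2448]
tool_rot: [0.119, 0.993, -0.0, 0.002]
ft_force: [1.6, 1.8, 0.4]
grip_width: 0.0005
grip_force: 0.0
time: 2.68
position: [0.5372, 0.1063, 0.2443]
tool_rot: [-0.368, 0.93, 0.001, -0.0]
ft_force: [0.6, -0.1, -0.3]
grip_width: 0.0001
grip_force: 0.0
[-9.26546494e-03  4.24016441e-01  1.62764425e+00  9.99879481e-04
  1.09079746e+00 -2.33343482e+00] [0.53718308 0.10627878 0.2443275 ]
```

View pics/w1.png

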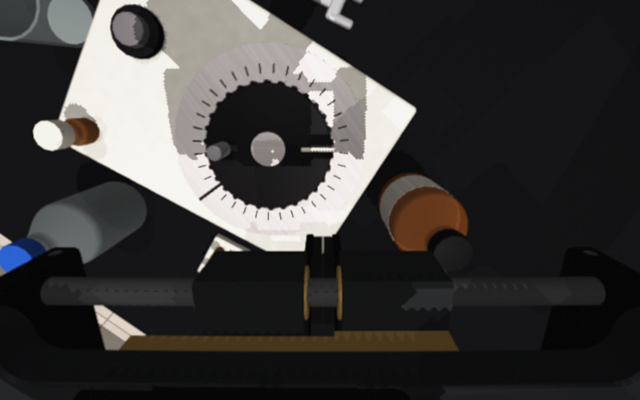

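The wrist view shows the cap at (268,149), the post at (214,151), the index outer end at (333,149), and the long line from (222,181) to (201,199). Closed fingers are at (322,260).

```bash
python3 - <<'E'
from h import *
np.set_printoptions(precision=4,suppress=True)
c=get_calibration("wrist")
for k,p,z in [("cap",(268,149),.09),("post",(213,151),.116),("idx",(334,149),.086),("lin",(222,181),.072),("lout",(200,199),.072),("key",(128,27),.092)]:
    print(k,atz("wrist",p,z,c)[:2])
g=cv2.projectPoints
T=np.linalg.inv(np.array(c["T"]));o=get_obs();p=np.array(o["position"]);print((T@np.r_[p,1])[:3])
E
```

```text
cap [0.5434 0.0423]
post [0.571  0.0095]
idx [0.5017 0.0881]
lin [0.6045 0.0281]
lout [0.6355 0.023 ]
key [ 0.5445 -0.1114]
[-0.0001  0.0355  0.1587]
```

```bash
python3 -m inch '[0,-0.4,0,0,0,0,0,-0.8,0,0,0,0,0,-1,0,0,0,0]' >/dev/null
python3 -m inch '[0.125,-0.15,0.3,0,0,0,0.125,-0.15,0.7,0,0,0,0.125,-0.15,1,0,0,0,0.125,-0.15,1,0,0,0]'
python3 -m inch '[0,0,0.2,0,0,0,0,0,0.4,0,0,0,0,0,0.575,0,0,0,0,0,0.575,0,0,0]'
```

```text
time: 3.32
position: [0.5891, 0.0313, 0.1596]
tool_rot: [-0.365, 0.931, 0.003, -0.005]
ft_force: [-1.3, 0.5, 0.2]
grip_width: 0.0005
grip_force: 0.0
time: 3.65
position: [0.5917, 0.0314, 0.1172]
tool_rot: [-0.366, 0.931, 0.001, -0.002]
ft_force: [-0.3, 0.4, -0.5]
grip_width: 0.0004
grip_force: 0.0
```

```bash
cat > plan.py <<'E'
import sys
from h import *
from scipy.spatial.transform import Rotation as R
A=np.array([.5425,.0425]); C=.0165
def plan(ths,c=C,z=.1175):
    o=get_obs();Rt=R.from_quat(o["tool_rot"]);p=np.array(o["position"])
    for th in ths:
        t=np.radians(th);ph=t-np.pi/2
        q=np.r_[A+.042*np.array([np.cos(t),np.sin(t)])-c*np.array([np.cos(ph),np.sin(ph)]),z]
        x=[np.cos(ph),np.sin(ph),0];zz=[0,0,-1]
        Q=R.from_matrix(np.c_[x,np.cross(zz,x),zz])
        print(th,np.round(Rt.inv().apply(q-p)/.08,3),np.round((Rt.inv()*Q).as_rotvec()/(np.pi/2),3))
if __name__=="__main__": plan([float(v) for v in sys.argv[2:]],float(sys.argv[1]))
E
python3 plan.py 0.022 -47; python3 plan.py 0.0165 -47 -52 -57 -62 -67 -72 -77 -82 -87 -92 -97 -102 -107 -112 -117
```

```text
-47.0 [ 0.081 -0.004 -0.004] [ 0.002 -0.002 -0.001]
-47.0 [ 0.149 -0.004 -0.004] [ 0.002 -0.002 -0.001]
-52.0 [ 0.196 -0.02  -0.004] [ 0.002 -0.002  0.055]
-57.0 [ 0.244 -0.032 -0.003] [ 0.002 -0.002  0.11 ]
-62.0 [ 0.292 -0.04  -0.003] [ 0.002 -0.002  0.166]
-67.0 [ 0.341 -0.043 -0.003] [ 0.002 -0.002  0.222]
-72.0 [ 0.391 -0.042 -0.003] [ 0.002 -0.002  0.277]
-77.0 [ 0.439 -0.037 -0.003] [ 0.002 -0.002  0.333]
-82.0 [ 0.488 -0.028 -0.003] [ 0.002 -0.002  0.388]
-87.0 [ 0.535 -0.014 -0.003] [ 0.002 -0.002  0.444]
-92.0 [ 0.581  0.003 -0.002] [ 0.002 -0.002  0.499]
-97.0 [ 0.625  0.025 -0.002] [ 0.001 -0.002  0.555]
-102.0 [ 0.667  0.05  -0.002] [ 0.001 -0.003  0.61 ]
-107.0 [ 0.707  0.079 -0.002] [ 0.001 -0.003  0.666]
-112.0 [ 0.744  0.112 -0.002] [ 0.001 -0.003  0.722]
-117.0 [ 0.779  0.147 -0.001] [ 0.001 -0.003  0.777]
```

```bash
python3 -m inch '[0.04,0,0,0,0,0,0.08,0,0,0,0,0,0.115,0,0,0,0,0,0.15,0,0,0,0,0,0.196,-0.02,0,0,0,0.055,0.244,-0.032,0,0,0,0.11,0.292,-0.04,0,0,0,0.166,0.341,-0.043,0,0,0,0.222,0.391,-0.042,0,0,0,0.277,0.439,-0.037,0,0,0,0.333,0.439,-0.037,0,0,0,0.333]'
python3 - <<'E'
from h import *
t=camera("top")[170:285,205:365]; w=camera("wrist")
im=np.vstack([cv2.resize(t,(417,300),interpolation=cv2.INTER_CUBIC),cv2.resize(w,(480,300))[:,:417]])
cv2.imwrite("pics/p1.png",im[:,:,::-1])
E
```

```text
time: 4.57
position: [0.5699, 0.0041, 0.1196]
tool_rot: [-0.112, 0.994, -0.0, 0.001]
ft_force: [0.1, 0.0, -0.1]
grip_width: 0.0008
grip_force: 0.3
```

View pics/p1.png

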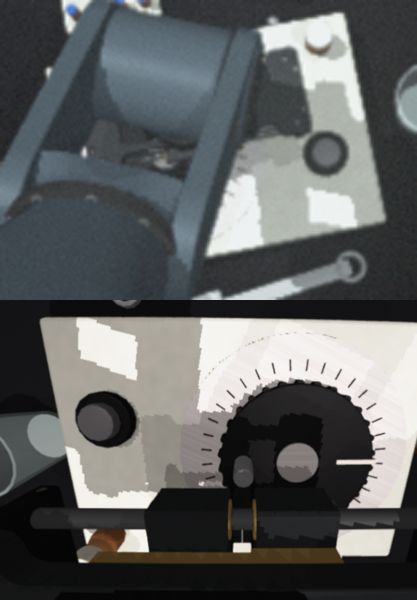

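The lower half (wrist) shows the post just ahead of the fingers at (243,470), the cap at (297,462) and the index outer end at (375,462). The dial is turning with the finger.

```bash
python3 - <<'E'
from h import *
c=get_calibration("wrist")
P=lambda x,y:((x+.5)/.75-.5,(y-300+.5)/.75-.5)
a=atz("wrist",P(297,462),.09,c);i=atz("wrist",P(375,462),.086,c)
print(a,i,np.degrees(np.arctan2(*(i-a)[1::-1]))-180, get_obs()["ft_force"])
E
python3 plan.py 0.0165 -80 -87 -92 -97 -102 -107 -112 -117 -122 -127 -132 -137 -142 -147 -152 -157
```

```text
[0.54276057 0.04158915 0.09      ] [0.52997135 0.10318353 0.086     ] -78.26999690560835 [ 0.54046019 -0.2565805   1.39398231]
-80.0 [0.048 0.009 0.022] [-0.     0.001  0.035]
-87.0 [ 0.114 -0.009  0.022] [-0.     0.001  0.113]
-92.0 [ 0.163 -0.016  0.022] [-0.     0.001  0.168]
-97.0 [ 0.212 -0.019  0.022] [-0.     0.001  0.224]
-102.0 [ 0.261 -0.018  0.022] [-0.     0.001  0.279]
-107.0 [ 0.31  -0.013  0.022] [-0.     0.001  0.335]
-112.0 [ 0.358 -0.004  0.022] [-0.     0.001  0.391]
-117.0 [0.406 0.01  0.022] [-0.     0.001  0.446]
-122.0 [0.451 0.028 0.022] [-0.     0.001  0.502]
-127.0 [0.496 0.05  0.022] [-0.     0.001  0.557]
-132.0 [0.538 0.075 0.022] [0.    0.001 0.613]
-137.0 [0.577 0.104 0.022] [0.    0.001 0.668]
-142.0 [0.614 0.137 0.022] [0.    0.001 0.724]
-147.0 [0.648 0.172 0.022] [0.    0.001 0.779]
-152.0 [0.679 0.21  0.021] [0.    0.001 0.835]
-157.0 [0.707 0.251 0.021] [0.    0.001 0.891]
```

```bash
python3 -m inch '[0.048,0.005,0.02,0,0,0.035,0.114,-0.009,0.02,0,0,0.113,0.163,-0.016,0.02,0,0,0.168,0.212,-0.019,0.02,0,0,0.224,0.261,-0.018,0.02,0,0,0.279,0.31,-0.013,0.02,0,0,0.335,0.358,-0.004,0.02,0,0,0.391,0.406,0.01,0.02,0,0,0.446,0.451,0.028,0.02,0,0,0.502,0.496,0.05,0.02,0,0,0.557,0.538,0.075,0.02,0,0,0.613,0.577,0.104,0.02,0,0,0.668,0.614,0.137,0.02,0,0,0.724,0.648,0.172,0.02,0,0,0.779,0.679,0.21,0.02,0,0,0.835,0.707,0.251,0.02,0,0,0.891,0.707,0.251,0.02,0,0,0.891]'
python3 plan.py 0.0165 -157 -162 -167 -172 -177 -180 -182 -184 -186 -188 -190
python3 - <<'E'
from h import *
cv2.imwrite("pics/p2.png",camera("wrist")[:,:,::-1])
E
```

```text
time: 6.08
position: [0.5104, 0.0111, 0.1175]
tool_rot: [0.553, 0.833, 0.0, 0.001]
ft_force: [1.3, -1.1, 0.7]
grip_width: 0.0005
grip_force: 0.4
-157.0 [-0.001 -0.002  0.   ] [ 0.001  0.001 -0.001]
-162.0 [ 0.045 -0.018  0.   ] [0.001 0.001 0.054]
-167.0 [ 0.093 -0.03   0.   ] [0.001 0.001 0.11 ]
-172.0 [ 0.142 -0.038  0.   ] [0.001 0.001 0.165]
-177.0 [ 0.191 -0.042  0.   ] [0.001 0.001 0.221]
-180.0 [ 0.22  -0.042  0.   ] [0.001 0.001 0.254]
-182.0 [ 0.24  -0.041  0.   ] [0.001 0.001 0.277]
-184.0 [ 0.259 -0.039  0.   ] [0.001 0.001 0.299]
-186.0 [ 0.279 -0.037  0.   ] [0.001 0.001 0.321]
-188.0 [ 0.299 -0.034 -0.   ] [0.001 0.001 0.343]
-190.0 [ 0.318 -0.031 -0.   ] [0.001 0.001 0.365]
```

View pics/p2.png

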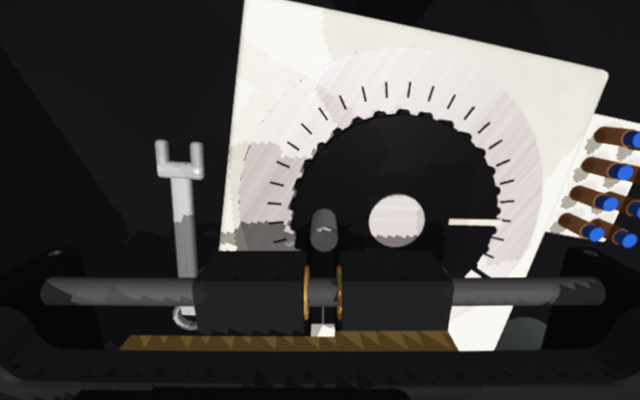

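The index mark is at (500,222), the cap at (397,221) and the long line appears near (475,272). I'll measure the angles, then push to just short of the line.

```bash
cat > ang.py <<'E'
from h import *
c=get_calibration("wrist")
def ang(cap,idx,*line):
    a=atz("wrist",cap,.09,c);i=atz("wrist",idx,.086,c);A=np.array([.5425,.0425])
    f=lambda v:np.round(np.degrees(np.arctan2(v[1],v[0])),2)
    print(a[:2],i[:2],"idx",f((i-a)[:2]),f(i[:2]-A))
    for l in line:
        p=atz("wrist",l,.072,c);print("line",p[:2],f((p-a)[:2]),f(p[:2]-A))
E
python3 -c "
from ang import *
ang((397,221),(501,222),(474,271),(485,278))"
python3 -m inch '[0.045,-0.018,0,0,0,0.054,0.093,-0.03,0,0,0,0.11,0.142,-0.038,0,0,0,0.165,0.191,-0.042,0,0,0,0.221,0.22,-0.042,0,0,0,0.254,0.24,-0.041,0,0,0,0.277,0.259,-0.039,0,0,0,0.299,0.269,-0.038,0,0,0,0.31,0.269,-0.038,0,0,0,0.31]'
python3 - <<'E'
from h import *
cv2.imwrite("pics/p3.png",camera("wrist")[:,:,::-1])
E
```

```text
[0.54358055 0.04273707] [0.60230462 0.06517115] idx 20.91 20.76
line [0.6147346 0.0262934] -13.01 -12.65
line [0.62451589 0.02457722] -12.65 -12.33
time: 6.88
position: [0.4994, 0.0296, 0.1171]
tool_rot: [0.737, 0.676, 0.0, 0.001]
ft_force: [0.8, -1.5, 1.1]
grip_width: 0.0005
grip_force: 1.0
```

View pics/p3.png

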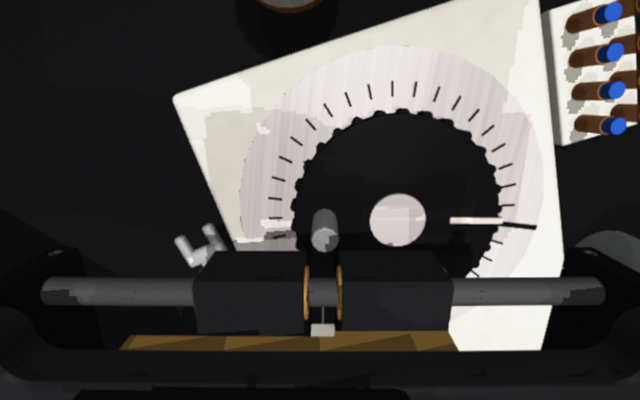

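The index mark, at (450–502, 220), is just short of the long line, which runs (503,223) to (536,227).

```bash
python3 -c "
from ang import *
ang((398,220),(502,221),(505,224),(536,227.5))
import sys; from plan import plan; plan([-187,-188,-189,-190,-191,-192])"
```

```text
[0.54395208 0.0428581 ] [0.60622038 0.03515074] idx -7.06 -6.58
line [0.6164667  0.02678438] -12.5 -12.0
line [0.63692964 0.02251138] -12.34 -11.95
-187 [ 0.02  -0.008 -0.005] [0.001 0.    0.023]
-188 [ 0.029 -0.011 -0.005] [0.001 0.    0.034]
-189 [ 0.038 -0.014 -0.005] [0.001 0.    0.045]
-190 [ 0.048 -0.017 -0.005] [0.001 0.    0.056]
-191 [ 0.057 -0.02  -0.005] [0.001 0.    0.068]
-192 [ 0.067 -0.023 -0.005] [0.001 0.    0.079]
```

```bash
python3 -m inch '[0.015,-0.006,0,0,0,0.017,0.03,-0.012,0,0,0,0.035,0.042,-0.016,0,0,0,0.05,0.05,-0.018,0,0,0,0.058,0.05,-0.018,0,0,0,0.058,0.02,-0.018,0,0,0,0.058,-0.05,-0.018,0,0,0,0.058,-0.15,-0.018,0,0,0,0.058,-0.15,-0.018,0,0,0,0.058,-0.15,-0.018,0,0,0,0.058]'
python3 - <<'E'
from h import *
w=camera("wrist");cv2.imwrite("pics/p4f.png",w[:,:,::-1])
cv2.imwrite("pics/p4.png",cv2.resize(w[100:300,360:600],None,fx=3,fy=3,interpolation=cv2.INTER_CUBIC)[:,:,::-1])
E
```

```text
time: 7.77
position: [0.4957, 0.0176, 0.1168]
tool_rot: [0.768, 0.641, -0.0, -0.001]
ft_force: [-0.2, -0.9, 0.6]
grip_width: 0.0006
grip_force: 0.0
```

View pics/p4.png

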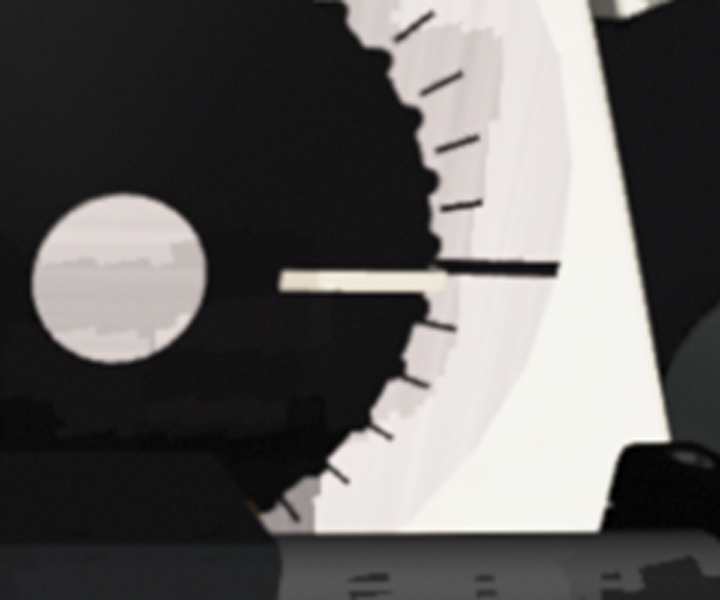

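In the crop the index tip is at (446,282) and the line runs (440,266)–(558,269). I'll correct for parallax.

```bash
python3 -c "
from ang import *
P=lambda x,y:((x+.5)/3-.5+360,(y+.5)/3-.5+100)
ang(P(120,278),P(446,282),P(445,266),P(558,269))
i0=atz('wrist',P(280,281),.086,c);i1=atz('wrist',P(446,282),.086,c);d=i1-i0;print(np.degrees(np.arctan2(d[1],d[0])))
i0=atz('wrist',P(445,266),.072,c);i1=atz('wrist',P(558,269),.072,c);d=i1-i0;print(np.degrees(np.arctan2(d[1],d[0])))"
```

```text
[0.54401044 0.04315062] [0.60618341 0.02985129] idx -12.07 -11.23
line [0.6138046  0.02784832] -12.37 -11.61
line [0.63712249 0.022958  ] -12.24 -11.67
-10.696209702549712
-11.844637602114679
```

Aligned to about 0.5°. Next I lift, move over the key and check the dial with the top camera.

```bash
python3 -m inch '[0,0,-0.3,0,0,0,0,0,-0.6,0,0,0,0,0,-0.6,0,0,0,0,0,-0.6,0,0,0]' >/dev/null
python3 -m inch '[-0.3,0.2,0,0,0,0,-0.6,0.4,0,0,0,0,-0.735,0.445,0,0,0,0,-0.735,0.445,0,0,0,0]' >/dev/null
python3 -m inch '[-0.3,0.2,0,0,0,0,-0.6,0.4,0,0,0,0,-0.735,0.445,0,0,0,0,-0.735,0.445,0,0,0,0,-0.735,0.445,0,0,0,0]'
python3 - <<'E'
from h import *
t=camera("top")[170:285,205:365]; w=camera("wrist")
im=np.vstack([cv2.resize(t,(417,300),interpolation=cv2.INTER_CUBIC),cv2.resize(w,(480,300))[:,:417]])
cv2.imwrite("pics/p5.png",im[:,:,::-1])
from scipy.spatial.transform import Rotation as R
o=get_obs();print(R.from_quat(o["tool_rot"]).inv().apply(np.array([.5447,-.1108,.125])-o["position"])/.08)
E
```

```text
time: 8.9
position: [0.5436, -0.1091, 0.1641]
tool_rot: [0.768, 0.641, -0.001, -0.002]
ft_force: [-0.0, 0.3, -0.8]
grip_width: 0.0008
grip_force: 0.0
[-0.02805815  0.02020809  0.49252508]
```

View pics/p5.png

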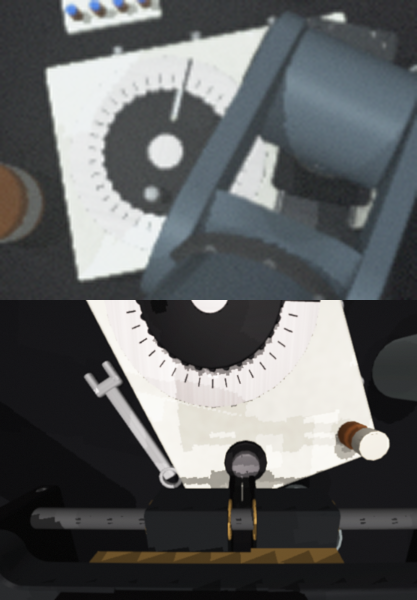

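The top view shows the white mark in line with the long line at (185,75), and the wrist view shows the key directly ahead of the fingers. Now I'll press it.

```bash
python3 -m inch '[-0.028,0.02,0.2,0,0,0,-0.028,0.02,0.4,0,0,0,-0.028,0.02,0.55,0,0,0,-0.028,0.02,0.55,0,0,0]'
python3 -m inch '[0,0,0.03,0,0,0,0,0,0.06,0,0,0,0,0,0.08,0,0,0,0,0,0.1,0,0,0,0,0,0.1,0,0,0]'
```

```text
time: 9.33
position: [0.5439, -0.1104, 0.1188]
tool_rot: [0.767, 0.642, -0.001, -0.003]
ft_force: [-0.8, -0.3, 0.2]
grip_width: 0.0004
grip_force: 0.0
time: 9.75
position: [0.5468, -0.1126, 0.1134]
tool_rot: [0.768, 0.641, 0.0, 0.0]
ft_force: [-0.6, 1.2, 2.7]
grip_width: 0.0003
grip_force: 1.0
```

Contact is at about 0.114; I'll go on down in small steps.

```bash
python3 -m inch '[0,0,0.02,0,0,0,0,0,0.04,0,0,0,0,0,0.055,0,0,0,0,0,0.055,0,0,0]'
python3 -m inch '[0,0,0.015,0,0,0,0,0,0.025,0,0,0,0,0,0.025,0,0,0]'
```

```text
time: 10.08
position: [0.5468, -0.1127, 0.1088]
tool_rot: [0.768, 0.641, 0.0, 0.0]
ft_force: [-0.5, 1.9, 4.6]
grip_width: 0.0006
grip_force: 2.3
time: 10.33
position: [0.5468, -0.1127, 0.1082]
tool_rot: [0.768, 0.641, 0.0, 0.0]
ft_force: [-2.3, 2.8, 13.9]
grip_width: 0.0004
grip_force: 6.9
```

The force rose from 4.6 to 13.9 N with almost no further travel, so the key is on its stop. Lifting off and checking.

```bash
python3 -m inch '[0,0,-0.05,0,0,0,0,0,-0.15,0,0,0,0,0,-0.4,0,0,0,0,0,-0.8,0,0,0,0,0,-1,0,0,0,0,0,-1,0,0,0,0,0,-1,0,0,0]'
python3 -m inch '[-0.4,0,0,0,0,0,-0.8,0,0,0,0,0,-1,0,0,0,0,0,-1,0,0,0,0,0,-1,0,0,0,0,0]'
python3 - <<'E'
from h import *
t=camera("top")[170:285,205:365]; w=camera("side")[180:310,270:400]
im=np.hstack([cv2.resize(t,(417,300),interpolation=cv2.INTER_CUBIC),cv2.resize(w,(300,300),interpolation=cv2.INTER_CUBIC)])
cv2.imwrite("pics/p6.png",im[:,:,::-1])
E
```

```text
time: 10.92
position: [0.5467, -0.1134, 0.1873]
tool_rot: [0.768, 0.641, 0.0, 0.001]
ft_force: [-0.5, -0.0, -0.6]
grip_width: 0.0002
grip_force: 0.0
time: 11.33
position: [0.531, -0.1919, 0.1849]
tool_rot: [0.768, 0.64, -0.001, -0.002]
ft_force: [-0.6, 0.2, -0.9]
grip_width: 0.0007
grip_force: 0.0
```

View pics/p6.png

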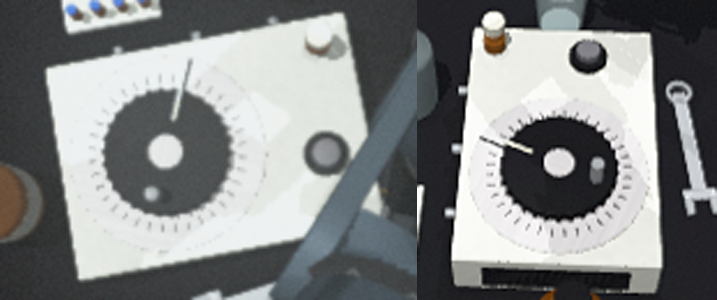

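The mark is in line with the long line in both views, the key is back up, and the module and glassware have not moved.

```bash
python3 -c "
from rig import *; print(hand_in())"
```

```text
the job is handed in; nothing more can be done
None
```

The job is handed in: the dial's index mark lined up with the long line to within about 1°, the key was pressed to its stop and came back up, and the last pictures show nothing else moved; `hand_in()` gave no verdict.

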